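Start the leaning foot screw of a samovar stand square and run it snug

TASK

One rubber foot of the upturned samovar stand has its coach screw only finger-started, so it leans. Take the nut driver from the beech rack, fit it down over the screw head, bring the screw upright over its hole before you begin to turn, then screw it in clockwise until the head is just snug on its washer, without ramming the driver down or wrenching the screw once it is home. Stand the driver back in its bore and leave the tea things alone.

Things in the scene. Friction and masses are not known exactly. Their poses are not given: they have to be found in the camera images.
- stand: upturned beech samovar stand, 220 x 220 mm, board top 28 mm above the table, fixed. Origin: centre of the underside, z up. At each corner, 75 mm from the centre along x and y, a black rubber foot 56 mm across, rim 52 mm above the table, with a recess 36 mm across and 10 mm deep. Three screws are tight; the foot at +x +y has the unfinished one
- seat (a point): centre of the top of the steel washer (26 mm across) in the unfinished foot's recess, 44 mm above the table, on the axis of the screw hole; z up along that axis. The screw's head must come down onto it
- screw: the unfinished coach screw, square head 12 x 12 x 6.5 mm. Origin: centre of the head's underside, 0.9 to 1.95 mm over the washer at the start; z along the screw, out of the head. It leans 4 to 6 degrees about a point 28 mm under the washer's top, swings at about 3 N at the head and stays where left.
- screw_turn (a joint): turn of the screw, rad, growing clockwise seen from above (3.6 mm travel a turn), from an arbitrary depth; at 0 the square head is parallel to the stand. It turns against about 0.1 N m. After 1.6 to 3.4 rad the head meets the washer and the screw stops: the torque doubles within 0.2 rad of driver turn (snug); about 0.4 rad past the stop (0.3 N m) it is wrenched
- driver: stubby square-socket nut driver, 108 mm long, 150 g, upright in the rack. Origin: centre of the nose's end face, z to the handle. Nose 25 mm over corners; square socket 13 x 13 mm, 9 mm deep, sides parallel to the driver's x and y, mouth flared to 16.6 mm over the first 1.8 mm; 5 degrees of play each way on the head. Nose on the washer: head fully inside. It fits in any of four positions
- handle (a point): middle of the driver's black handle, on its axis, 75 mm above the nose end; axes as the driver's. The handle is a hexagonal prism 32 mm across flats, from 40 to 105 mm above the nose end; one pair of its flats faces the driver's x and -x
- bore (a point): centre of the floor of the driver's bore in the rack, where the nose end rests; z up. Bore 29 mm across, 28 mm deep, its mouth 40 mm above the table
- rack: beech tool rack, a block 60 x 160 x 40 mm, fixed to the table; origin centre of the underside. The driver's bore is 50 mm from the centre along the rack's -y; an awl, its wooden handle's top 130 mm above the table, stands 55 mm from the centre along +y and stays there
- jar: closed glass jam jar, 72 mm across, 100 mm tall; origin centre of the underside. Leave it alone
- saucer_a: white ceramic saucer, 140 mm across, 18 mm high; origin centre of the underside. Leave it alone
- saucer_b: white ceramic saucer like the other. Leave it alone
- spoon_rest: beech spoon rest, 70 x 215 x 16 mm, long along its y; origin near its middle, on the underside. Leave it alone
Things that resemble listed ones, but are neither listed nor needed, are in the scene too. What is meant by the driver is not white, and is the smaller of those in its own colour. Leave any orange or purple look-alike of the rack alone.

How it is judged:
By the outcome, as a careful person would: the job done as asked, in the order asked, and still so for the second after the job is handed in, with the robot touching nothing.
It also fails if it takes over 72 s, if anything falls off the work surface, if the arm or the gripper's body presses on something with over 40 N, if the wrist force passes 120 N, or if a joint passes its speed limit or range.

ROBOT

A 6-joint arm with a two-finger parallel gripper is mounted at the origin on the work surface. World frame = base frame: x ahead of the robot, y to its left, z up, the work surface at z = 0. Lengths are in m, angles in degrees, forces in N, time in s.
With the tool pointing down it reaches from about 0.4 to 0.825 m from the base axis. Payload 7 kg.
Tool frame: the origin (TCP) lies midway between the tips of the shut fingers; the grasp point (between the pads) lies ctrl.tcp_to_grasp behind it (ctrl.tcp_to_grasp is the distance from the TCP to the grasp point, in m); z points along the fingers, y is the line along which they close (so a half turn about z gives the same grasp; the last joint's range is limited). The gripper opens to 88 mm and grips with 3 to 60 N. Pads are 19 mm wide; open, the fingers measure 130 mm over their backs; the gripper's body (78 mm by 193 mm) begins 47 mm behind the grasp point.
Start: joints at [-58.78, 20.546, 0.682, 0, -70.136, -16.507], TCP at [0.171, -0.653, 0.204] pointing down, gripper open.
Joint ranges: [-176.03, 176.03], [-82.01, 121.73], [-58.28, 71.71], [-173.87, 95.51], [-174.79, -0.11], [-173.66, 173.66]. Speed limits (degrees/s): [136.94, 136.94, 172.46, 180, 180, 180].

INTERFACE

Orientations are given as [roll, pitch, yaw] about the fixed x, y, z axes, in that order (R = Rz(yaw) Ry(pitch) Rx(roll)).
In Python, from plant import ctrl, imaging, close_job gives the robot as it stands.
- The arm moves only by the shell command python3 -m crank 'ROWS'. ROWS is JSON, a list of rows, each a list of 3 entries, a list of its own where there are three numbers: the shift along the world's x, y, z in m, then the turn, a rotation vector about the world's x, y, z in degrees, then the opening, from -1 (shut) to 1 (fully open), so that 0 is half open. A call has 1 to 12 rows; each row shifts and turns the commanded pose from where the row before left it; what a row does not reach is not made up. A row lasts 1/10 s, in which the tool goes at most 50 mm and 8.59 degrees, less where a joint would pass 70% of its speed; a pose out of reach is approached as far as the arm can. A call is refused whole if a number of a shift passes 0.05 or a number of a turn 8.59, either way. A call with a gripper value outside its range is refused whole. The fingers move at their own pace and stop on an object; the grip force is fixed at half the most. Time passes only in rows, so rows that do not move let the fingers close. It gives the time, the measured TCP pose, the force, the opening and the grip force at its end, in the units of the state.
- ctrl.get_obs(): the state, without advancing time (a new reading comes with each control period).
- imaging.snapshot(name): name is "scene" or "top" or "wrist"; returns (picture, depth): 420x560x3 uint8, blue, green, red; 420x560 float32, m along the optical axis (not along the pixel's ray), 0 where there is no reading.
- imaging.camera_model(name): a dict with "mtx" (3x3 intrinsics, pixels), "R" (3x3) and "t" (3): a world point X has camera coordinates R X + t. Camera axes: x right, y down, z forward; pixel columns grow to the right and rows downward; lengths in m; the calibration is good to about 2 mm. A picture is of the moment at which its call begins: read the wrist's pose just before it. camera_model takes no time and is no camera call; for the wrist camera it gives the pose at the moment of the call.
- close_job(): hands the job in; it is judged then, once.
The state is a dict: "clock": time; "joint_pos": joint angles; "qvel": joint speeds; "tau": joint torques, N m; "tool_pos": TCP position; "orientation": TCP orientation; "force": force on the tool from outside, world axes, zero at the start; "moment": the same for the moment, N m; "opening": finger opening in m; "gripper_force": force on a finger pad.
Only numpy, scipy, OpenCV 4.12 (cv2) and the standard library are available. Lean on these libraries where they do the work, as an engineer would, in place of code of your own. Each camera call takes 0.05 s, during which the arm holds its last target. There are 200 camera calls.

## Working session

There is one attempt and no reset: what is moved stays moved. The work goes in short steps, Python scripts to look and compute and a shell command to move; the robot and the scene stay as the last step left them, time stands still between calls to the robot, and variables do not carry over. Pictures are saved under pics/ and viewed, at most 10 in all, crops included, and the job is handed in when it is done.

```bash
ls; mkdir -p pics; cat > h.py <<'E'
import numpy as np, cv2
from plant import ctrl, imaging, close_job
def snap(n,tag):
    m=imaging.camera_model(n); p,d=imaging.snapshot(n)
    cv2.imwrite(f'pics/{tag}.png',p); np.savez(f'pics/{tag}.npz',p=p,d=d,**m); return p,d,m
def load(tag):
    z=np.load(f'pics/{tag}.npz'); return z['p'],z['d'],z
def at(m,u,v,z):
    r=m['R'].T@np.linalg.inv(m['mtx'])@[u,v,1]; c=-m['R'].T@m['t']
    return c+r*(z-c[2])/r[2]
def dep(m,d,u,v):
    c=np.linalg.inv(m['mtx'])@[u,v,1]*d[int(v),int(u)]
    return m['R'].T@(c-m['t'])
def proj(m,X):
    c=m['R']@np.array(X,float)+m['t']; c=m['mtx']@c; return c[:2]/c[2]
E
python3 - <<'E'
from h import *
a=snap('top','top0'); b=snap('scene','scene0')
for x in (a,b): print(x[2]['mtx'].round(1).tolist(),(-x[2]['R'].T@x[2]['t']).round(3))
print(ctrl.tcp_to_grasp, ctrl.get_obs())
E
```

```text
pics
[[442.5, 0.0, 279.6], [0.0, 442.5, 205.7], [0.0, 0.0, 1.0]] [0.321 0.02  1.196]
[[399.8, 0.0, 280.2], [0.0, 399.8, 208.4], [0.0, 0.0, 1.0]] [1.038 0.151 0.953]
0.0188 {'clock': 0.1, 'joint_pos': array([-5.87806890e+01,  2.05877383e+01,  6.40694836e-01, -1.45782230e-02,
       -7.01348165e+01, -1.65047213e+01]), 'qvel': array([-0.00299524, -0.17854507,  0.16595296,  0.00522258, -0.02140869,
       -0.03352168]), 'tau': array([ 8.60706477e-04, -5.84168351e+01,  2.93750721e+01,  7.01558501e+00,
        1.01112068e-02, -5.06882736e-05]), 'tool_pos': array([ 0.17127529, -0.65245437,  0.20353443]), 'orientation': array([ 1.79917619e+02, -1.01171188e-02, -1.65290367e+02]), 'force': array([-0.35705111, -0.11428985, -0.24150696]), 'moment': array([ 0.0480057 , -0.03124403,  0.03299833]), 'gripper_force': 0.0, 'opening': 0.08779288773337611}
```

View pics/top0.png

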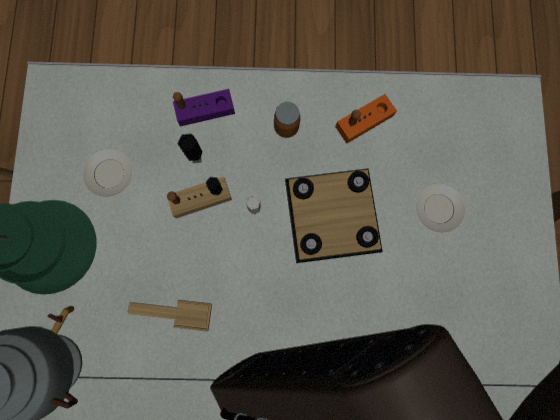

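View pics/scene0.png

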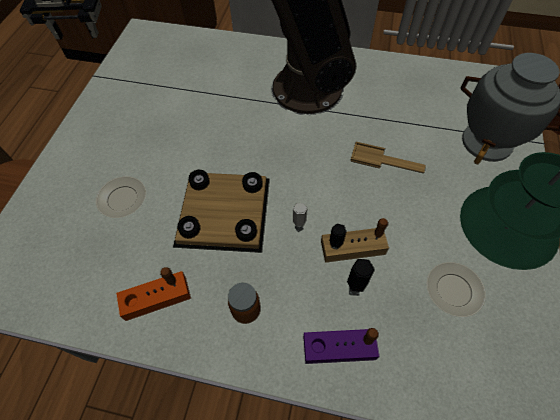

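Top view: the candidates for the driver are the black one in the beech rack (214,186), a bigger black one standing free (190,147) and a white one (253,204). I choose the rack one. The racks are beech (200,196), purple (204,107) and orange (366,117). The stand is at (334,215), with feet at (303,188), (359,181), (311,243) and (367,237). Next is a close crop.

```bash
python3 - <<'E'
from h import *
p,d,m=load('top0')
a=cv2.resize(p[135:225,155:275],(800,600),interpolation=3)
b=cv2.resize(p[160:270,275:395],(600,550),interpolation=3)
c=np.zeros((600,800,3),np.uint8); c[:300,:400]=cv2.resize(p[135:225,155:275],(400,300),interpolation=3)
c[:400,400:]=cv2.resize(p[165:265,285:385],(400,400),interpolation=3)
q,e,n=load('scene0')
c[300:,:400]=cv2.resize(q[205:295,285:405],(400,300),interpolation=3)
c=cv2.convertScaleAbs(c,alpha=1.8)
cv2.imwrite('pics/c1.png',c)
for nm,u,v,z in [('drv',214,186,.12),('rackc',200,200,.04),('big',190,147,.1),('white',253,204,.1),('f1',303,188,.05),('f2',359,181,.05),('f3',311,243,.05),('f4',367,237,.05)]:
    print(nm,at(m,u,v,z).round(3),dep(m,d,u,v).round(3))
print(proj(m,[0,0,0]))
E
```

```text
drv [0.568 0.172 0.12 ] [0.568 0.171 0.122]
rackc [0.548 0.218 0.04 ] [0.548 0.219 0.037]
big [0.674 0.241 0.1  ] [0.659 0.231 0.148]
white [0.529 0.074 0.1  ] [0.528 0.074 0.106]
f1 [ 0.585 -0.055  0.05 ] [ 0.585 -0.055  0.048]
f2 [ 0.608 -0.204  0.05 ] [ 0.608 -0.204  0.05 ]
f3 [ 0.439 -0.077  0.05 ] [ 0.439 -0.077  0.052]
f4 [ 0.458 -0.223  0.05 ] [ 0.457 -0.223  0.053]
[277.4394407  417.84659692]
```

View pics/c1.png

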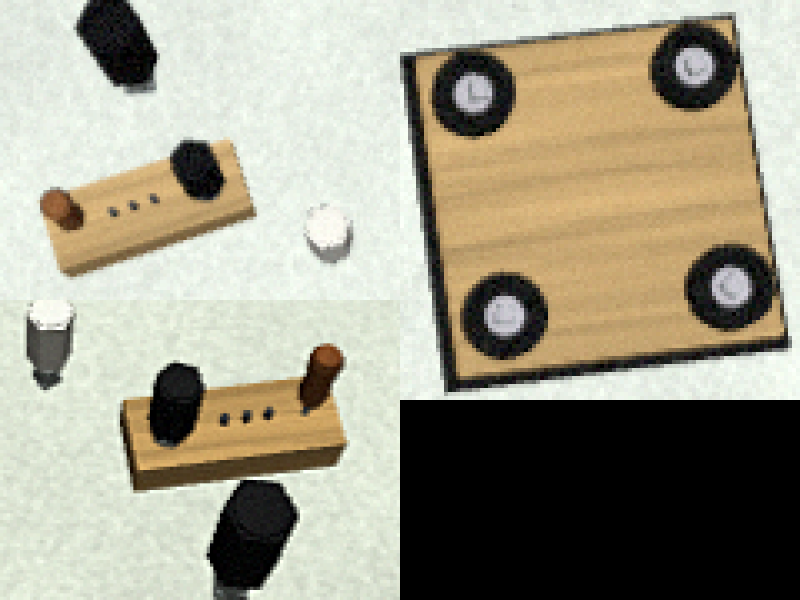

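The crop confirms it: the black handle in the beech rack (214,186) has its top at z 0.122 as it should, and is smaller than the free-standing black one. The rack's bore and awl match the description. Which foot is unfinished needs a close look, so I move over the stand.

```bash
python3 -m crank '[[[0.028,0.041,0.004],[0,0,0],1],[[0.028,0.041,0.004],[0,0,0],1],[[0.028,0.041,0.004],[0,0,0],1],[[0.028,0.041,0.004],[0,0,0],1],[[0.028,0.041,0.004],[0,0,0],1],[[0.028,0.041,0.004],[0,0,0],1],[[0.028,0.041,0.004],[0,0,0],1],[[0.028,0.041,0.004],[0,0,0],1],[[0.028,0.041,0.004],[0,0,0],1],[[0.028,0.041,0.004],[0,0,0],1],[[0.028,0.041,0.004],[0,0,0],1],[[0.0,0.0,0.0],[0,0,0],1]]'
python3 - <<'E'
from h import *
p,d,m=snap('wrist','w1'); o=ctrl.get_obs(); print(o['tool_pos'],o['orientation'],(-m['R'].T@m['t']),m['R'].round(2).tolist(),m['mtx'][0,0],o['joint_pos'])
cv2.imwrite('pics/w1b.png',cv2.convertScaleAbs(cv2.resize(p,(800,600)),alpha=1.7))
E
```

```text
clock: 1.3
tool_pos: [0.4822, -0.1979, 0.2485]
orientation: [180.0, 0.1, -165.0]
force: [-0.9, -0.7, -0.6]
opening: 0.0875
gripper_force: 0.0
[ 0.48073485 -0.19944294  0.24814701] [ 1.79984301e+02 -8.23892298e-03 -1.65035508e+02] [ 0.40334617 -0.21957145  0.42800231] [[-0.26, 0.97, 0.0], [0.92, 0.25, 0.3], [0.29, 0.08, -0.95]] 326.63243714085695 [-9.18593224e-01  4.32746797e+00 -1.45837381e+01 -1.35767778e-02
 -7.11010153e+01 -7.41125174e+01]
```

View pics/w1b.png

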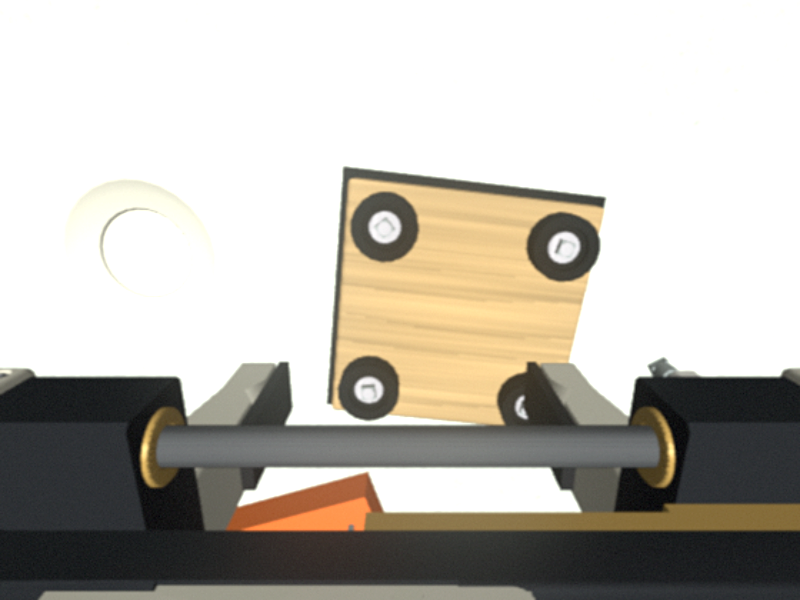

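View w1: near feet at (385,227) and (565,246), far feet at (369,388) and (525,400, partly hidden), washers and square heads visible. Next, enlarged crops of each foot.

```bash
python3 - <<'E'
from h import *
p,d,m=load('w1'); out=np.zeros((600,600,3),np.uint8)
for i,(u,v) in enumerate([(385,227),(565,246),(369,388),(525,400)]):
    u=int(u*.7);v=int(v*.7); out[300*(i//2):300*(i//2)+300,300*(i%2):300*(i%2)+300]=cv2.resize(p[v-25:v+25,u-25:u+25],(300,300),interpolation=2)
cv2.imwrite('pics/c2.png',cv2.convertScaleAbs(out,alpha=1.2))
E
```

```text
(no output)
```

View pics/c2.png

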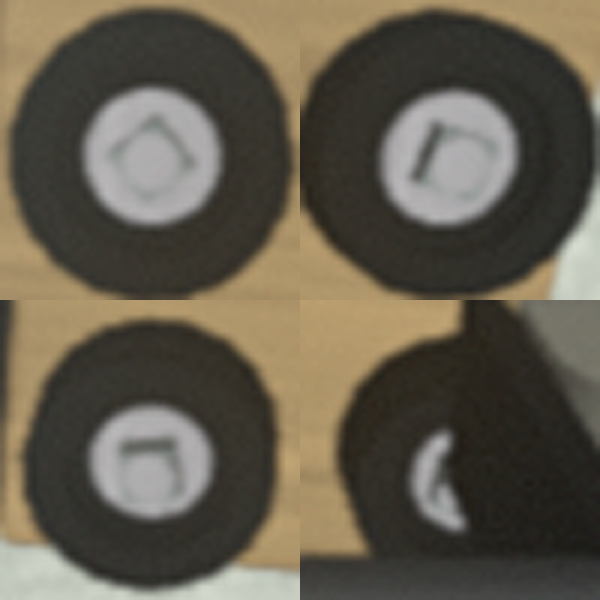

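Measured against the parallax expected from the camera, the heads of the two near feet and the far-left foot sit centred (tight). So the unfinished one is the far-right foot (0.585,-0.055), mostly hidden here. I move to see it.

```bash
python3 -m crank '[[[0.034,0.035,-0.008],[0,0,0],1],[[0.034,0.035,-0.008],[0,0,0],1],[[0.034,0.035,-0.008],[0,0,0],1],[[0.034,0.035,-0.008],[0,0,0],1],[[0,0,0],[0,0,0],1],[[0,0,0],[0,0,0],1]]'
python3 - <<'E'
from h import *
p,d,m=snap('wrist','w2'); u,v=proj(m,[.585,-.055,.05]); print(u,v,(-m['R'].T@m['t']))
u=int(u);v=int(v);c=p[max(v-40,0):v+40,u-40:u+40]; print(u-40,max(v-40,0),c.shape)
a=cv2.resize(c,None,fx=7,fy=7,interpolation=2)
cv2.imwrite('pics/c3.png',cv2.convertScaleAbs(a,alpha=1.2))
E
```

```text
clock: 1.95
tool_pos: [0.6151, -0.062, 0.2149]
orientation: [180.0, -0.2, -165.3]
force: [-0.5, 0.1, 0.3]
opening: 0.0878
gripper_force: 0.0
298.9014735028157 163.83997513004064 [ 0.53681092 -0.0831949   0.39467242]
258 123 (80, 80, 3)
```

View pics/c3.png

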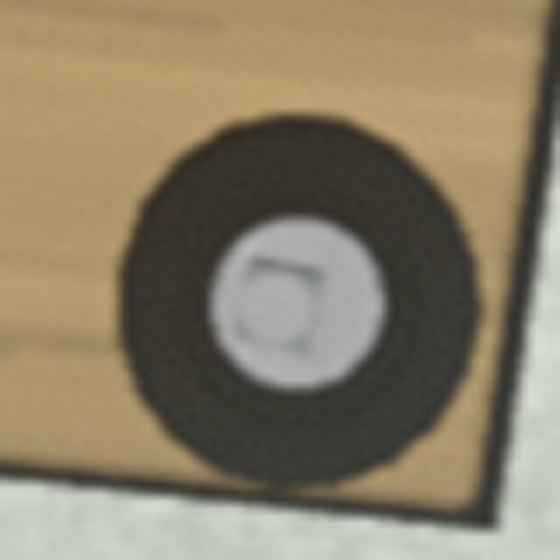

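The crop shows the unfinished foot: washer centre at crop (298,302), square head off-centre to the left at about (278,312), corners (250,272), (318,280), (308,352) and (238,343). It leans toward image left. Compute, then go to the driver.

```bash
python3 - <<'E'
from h import *
p,d,m=load('w2')
f=lambda u,v,z: at(m,258+u/7-.43,123+v/7-.43,z)
s=f(298,302,.044); h=f(278,312,.052); print('seat',s,'head',h,'lean deg',np.degrees(np.arctan2(np.hypot(*(h-s)[:2]),.036)),(h-s))
print('foot circ',f(298,300,.052))
c=[f(*q,.052) for q in [(250,272),(318,280),(308,352),(238,343)]]
for i in range(4): e=c[(i+1)%4]-c[i]; print(np.linalg.norm(e),np.degrees(np.arctan2(e[1],e[0]))%90)
# stand edge: bottom edge dark line crop (0,470)-(495,522), right edge (495,522)-(555,0) at z=.028
for a,b in [((0,463),(470,512)),((490,490),(545,50))]:
    e=f(*b,.028)-f(*a,.028); print('edge',np.degrees(np.arctan2(e[1],e[0]))%90)
E
```

```text
seat [ 0.58744416 -0.05267927  0.044     ] head [ 0.58850929 -0.05588146  0.052     ] lean deg 5.355339147007914 [ 0.00106513 -0.00320219  0.008     ]
foot circ [ 0.58599873 -0.05345622  0.052     ]
0.010269874189794203 8.056771892207152
0.01097166007886037 7.775937507651424
0.010686680956020498 7.371290249098109
0.01085384987898652 5.57589471660998
edge 8.635395607053894
edge 10.029733224102728
```

```bash
python3 -m crank '[[[-0.0,0.046,0.008],[0,0,0],1],[[-0.0,0.046,0.008],[0,0,0],1],[[0,0.046,0.008],[0,0,0],1],[[-0.0,0.046,0.008],[0,0,0],1],[[0,0.046,0.0],[0,0,0],1],[[0,0,0],[0,0,0],1],[[0,0,0],[0,0,0],1]]'
python3 - <<'E'
from h import *
p,d,m=snap('wrist','w3'); u,v=proj(m,[.568,.172,.12]); print(u,v,(-m['R'].T@m['t']))
u=int(u);v=int(v);u0=max(u-100,0);v0=max(v-75,0);c=p[v0:v0+150,u0:u0+200]; print(u0,v0)
a=cv2.resize(c,None,fx=4,fy=4,interpolation=2)
cv2.imwrite('pics/c4.png',cv2.convertScaleAbs(a,alpha=1.6))
E
```

```text
clock: 2.7
tool_pos: [0.615, 0.1676, 0.2488]
orientation: [180.0, 0.0, -165.3]
force: [0.0, -0.9, -0.1]
opening: 0.0877
gripper_force: 0.0
302.63405982125465 151.3090669972757 [0.53613309 0.14633574 0.42834324]
202 76
```

View pics/c4.png

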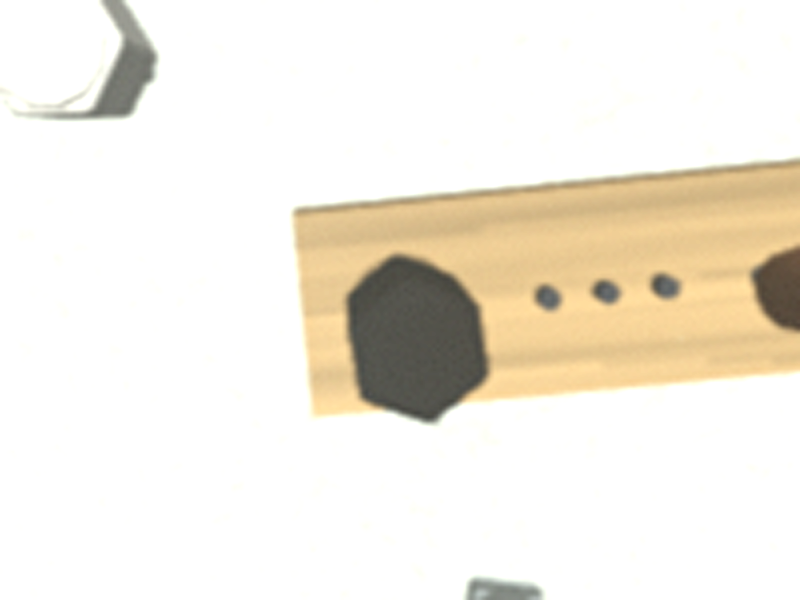

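c4: the driver's hex top spans about (348,300), (362,398), (432,420), (487,372), (480,305). The rack's left end runs (295,210)–(313,413), and the awl is at right (780,290).

```bash
python3 - <<'E'
from h import *
p,d,m=load('w3')
f=lambda u,v,z: at(m,202+u/4-.4,76+v/4-.4,z)
A=f(295,210,.04);B=f(313,413,.04);C=f(800,160,.04);D=f(800,372,.04)
print('w',np.linalg.norm(A-B),A,B)
for e in (C-A,D-B): print('rack y dir',np.degrees(np.arctan2(e[1],e[0])))
e=(B-A);print('x dir',np.degrees(np.arctan2(e[1],e[0])))
y=(C-A)/np.linalg.norm(C-A)+(D-B)/np.linalg.norm(D-B); y/=np.linalg.norm(y)
print('bore',(A+B)/2+.03*y)
# hex fit from mask at top plane
g=p.max(2); mask=((g<65)).astype(np.uint8); mask[:, :202]=0; mask[:76]=0; mask[76+110:]=0; mask[:,202+125:]=0
cs,_=cv2.findContours(mask,0,2); c=max(cs,key=cv2.contourArea); h=cv2.approxPolyDP(cv2.convexHull(c),1.5,True)[:,0]
print(((h-[202,76])*4).tolist())
# model fit: silhouette of prism vs mask
from scipy.optimize import minimize
yy,xx=np.mgrid[76:186,202:327]
def sil(q):
    x,y,t=q; P=[]
    for z in (.052,.117):
        for k in range(6):
            a=np.radians(t+30+60*k); r=.016/np.cos(np.pi/6); P.append(proj(m,[x+r*np.cos(a),y+r*np.sin(a),z]))
    hl=cv2.convexHull((np.array(P)*16).astype(np.int32)); im=np.zeros(mask.shape,np.uint8); cv2.fillConvexPoly(im,hl,1,8,4); return im
best=None
for t0 in range(0,60,10):
    r=minimize(lambda q:(sil([q[0]/100,q[1]/100,q[2]*10])!=mask).sum(),[56.8/1,17.2,t0/10],method='Nelder-Mead',options=dict(initial_simplex=[[56.8,17.2,t0/10],[57.4,17.2,t0/10],[56.8,17.8,t0/10],[56.8,17.2,t0/10+.6]]))
    print(r.x*[10,10,10],r.fun)
E
```

```text
w 0.059609623799442076 [0.55877742 0.14108213 0.04      ] [0.6149751  0.16095998 0.04      ]
rack y dir 110.2382866726095
rack y dir 109.63748097545361
x dir 19.479345949041434
bore [0.57664622 0.17922294 0.04      ]
[[388, 260], [412, 260], [448, 276], [472, 304], [480, 376], [432, 416], [372, 400], [360, 384], [348, 300]]
[578.34990111 178.14380579  -9.43607973] 180.0
[578.93499126 178.47051418   7.61204596] 195.0
[578.5974554  179.34784136  21.95459938] 200.0
[578.78111772 178.96131399  15.88078267] 197.0
[577.5358261  178.67868073  29.33004444] 201.0
[578.53732938 178.25134312  41.7453015 ] 188.0
```

```bash
python3 - <<'E'
from h import *
p,d,m=load('w3')
f=lambda u,v,z: at(m,202+u/4-.4,76+v/4-.4,z)
c=np.array([.5775,.179,.117])
for q in [(432,420),(487,372),(362,398),(348,300),(398,255)]:
    for z in (.117,.052):
        e=f(*q,z)-c; print(q,z,np.linalg.norm(e[:2]).round(4),np.degrees(np.arctan2(e[1],e[0])).round(1), np.degrees(np.arctan2(e[1],e[0])).round(1)%60)
print(proj(m,[.5775,.179,.117]))
g=p.max(2); print(g[130:185:3,290:320:3])
E
```

```text
(432, 420) 0.117 0.0178 24.6 24.6
(432, 420) 0.052 0.0323 29.2 29.2
(487, 372) 0.117 0.017 84.7 24.700000000000003
(487, 372) 0.052 0.0292 68.9 8.900000000000006
(362, 398) 0.117 0.0185 -34.3 25.700000000000003
(362, 398) 0.052 0.0277 -12.1 47.9
(348, 300) 0.117 0.0208 -108.1 11.900000000000006
(348, 300) 0.052 0.017 -87.2 32.8
(398, 255) 0.117 0.0224 -150.3 29.69999999999999
(398, 255) 0.052 0.0163 -156.0 24.0
[306.84321665 162.5441546 ]
[[142 142 142 140 141 140 139 138 137 136]
 [138 137 137 136 133 134 133 133 132 131]
 [136 139 139 139 142 145 145 145 147 148]
 [148 148 149 134 114 138 149 151 150 149]
 [152 148 106  46  47  48  64 126 149 146]
 [146  75  47  48  50  51  47  46  59 141]
 [ 83  47  49  51  54  53  54  52  46  65]
 [ 48  49  50  51  54  55  51  55  51  50]
 [ 47  53  55  53  53  53  52  51  52  52]
 [ 50  52  52  52  53  54  53  52  53  54]
 [ 55  51  54  50  52  52  51  51  51  52]
 [ 76  55  52  53  53  52  53  49  50  53]
 [100  50  54  54  53  53  50  51  52  52]
 [115  53  55  51  52  54  52  52  52  50]
 [135  52  53  53  52  52  53  51  53  51]
 [157  64  51  53  54  54  52  53  51  87]
 [163 165 151  95  50  50  52  51 131 178]
 [175 174 172 176 169 159 102 130 173 170]
 [172 174 178 174 180 173 177 170 167 171]]
```

Driver axis is about (0.578,0.179), with flat normals at -5°, 55° and 115°. I close along 115° (tool yaw +10) and grip 80 mm above the nose (TCP z 0.073).

```bash
python3 -m crank '[[[-0.0185,0.0055,-0.01],[0,0,5.2],1],[[-0.019,0.0055,-0.02],[0,0,5.1],1],[[0,0,-0.045],[0,0,0],1],[[0,0,-0.04],[0,0,0],1],[[0,0,-0.03],[0,0,0],1],[[0,0,-0.02],[0,0,0],1],[[0,0,-0.0095],[0,0,0],1],[[0,0,0],[0,0,0],1],[[0,0,0],[0,0,0],1]]'
python3 -m crank '[[[0,0,0],[0,0,0],0],[[0,0,0],[0,0,0],-0.5],[[0,0,0],[0,0,0],-1],[[0,0,0],[0,0,0],-1],[[0,0,0],[0,0,0],-1],[[0,0,0],[0,0,0],-1],[[0,0,0],[0,0,0],-1]]'
```

```text
clock: 3.65
tool_pos: [0.5788, 0.1786, 0.0751]
orientation: [-180.0, 0.1, -155.0]
force: [0.4, -0.5, -0.5]
opening: 0.088
gripper_force: 0.0
clock: 4.35
tool_pos: [0.5779, 0.1792, 0.0738]
orientation: [-180.0, -0.0, -155.0]
force: [-0.2, -0.2, -0.0]
opening: 0.037
gripper_force: 0.0
```

```bash
python3 -m crank '[[[0,0,0],[0,0,0],-1],[[0,0,0],[0,0,0],-1],[[0,0,0],[0,0,0],-1],[[0,0,0],[0,0,0],-1]]'
```

```text
clock: 4.75
tool_pos: [0.5779, 0.1792, 0.0738]
orientation: [180.0, -0.0, -155.0]
force: [-0.4, 0.6, 0.0]
opening: 0.0319
gripper_force: 30.0
```

```bash
python3 -m crank '[[[0,0,0.01],[0,0,0],-1],[[0,0,0.03],[0,0,0],-1],[[0,0,0.04],[0,0,0],-1],[[0,0,0.04],[0,0,0],-1],[[0,0,0.04],[0,0,0],-1],[[0,0,0.02],[0,0,0],-1],[[0,0,0],[0,0,0],-1],[[0,0,0],[0,0,0],-1]]'
python3 - <<'E'
from h import *
p,d,m=snap('wrist','w4'); o=ctrl.get_obs(); print(o['tool_pos'],o['joint_pos'],o['force'])
q,e,n=snap('scene','s4')
T=o['tool_pos']; u,v=proj(m,T-[0,0,.0618]); u2,v2=proj(n,T-[0,0,.0618]); print(u,v,u2,v2)
def crop(p,u,v,r): u=int(u);v=int(v); print(u-r,v-r); return cv2.resize(p[max(v-r,0):v+r,u-r:u+r],(400,400),interpolation=2)
c=np.hstack([crop(p,u,v,33),crop(q,u2,v2-5,25)])
cv2.imwrite('pics/c5.png',cv2.convertScaleAbs(c,alpha=2))
E
```

```text
clock: 5.55
tool_pos: [0.5776, 0.1791, 0.2542]
orientation: [180.0, 0.0, -155.0]
force: [-0.5, 0.0, -3.2]
opening: 0.0317
gripper_force: 30.0
[0.57721467 0.17888399 0.25317377] [ 3.57008906e+01  1.24266827e+01 -4.21658902e+00 -3.45386217e-02
 -7.34245481e+01 -1.00691783e+02] [-0.08836204  0.15591458 -2.0845327 ]
285.3989670235628 218.30143763396566 342.685704585238 212.77290607362698
252 185
317 182
```

View pics/c5.png

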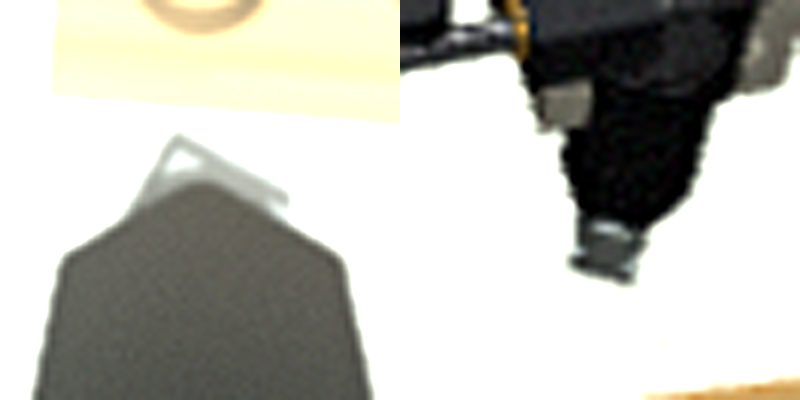

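c5: the nose is square, with a corner at crop (178,136) and edges to (288,198) and (128,215). I compute the socket yaw relative to the tool from those.

```bash
python3 - <<'E'
from h import *
p,d,m=load('w4'); k=66/400
f=lambda u,v,z=.192: at(m,252+u*k-.4,185+v*k-.4,z)
a,b,c=f(178,136),f(288,198),f(128,215)
for e in (b-a,c-a): print(np.linalg.norm(e),np.degrees(np.arctan2(e[1],e[0])),np.degrees(np.arctan2(e[1],e[0]))%90)
print('corner rel axis',a-[.5774,.179,.192])
# model corner: (axis + 12.5mm at ang)
for t in range(0,90,15):
    for j in range(4):
        an=np.radians(t+45+90*j); w=np.array([.5774+.0125*np.cos(an),.179+.0125*np.sin(an),.192]); s=((proj(m,w)-[252,185]+.4)/k).round()
        if s[1]<240: print(t,s)
E
```

```text
0.016396409793172747 84.49371130032426 84.49371130032426
0.012456064490283218 -6.385147368919469 83.61485263108054
corner rel axis [-0.00723923 -0.00718755  0.        ]
0 [297. 176.]
0 [171. 120.]
0 [114. 239.]
15 [285. 154.]
15 [149. 131.]
30 [268. 136.]
30 [130. 148.]
45 [247. 123.]
45 [117. 168.]
60 [300. 223.]
60 [222. 116.]
60 [109. 191.]
75 [302. 199.]
75 [197. 114.]
75 [109. 215.]
```

The nose reading (≈ -5.5° mod 90) agrees with the flats. So socket yaw = tool yaw + 60° (mod 90), and for the head at about 7° the tool yaw is 37°, which leaves plenty of clockwise J6 range. I carry it toward the stand while rotating +192°.

```bash
python3 -m crank '[[[-0.0008,-0.011,0],[0,0,8.4],-1],[[-0.0008,-0.011,0],[0,0,8.4],-1],[[-0.0008,-0.011,0],[0,0,8.4],-1],[[-0.0008,-0.011,0],[0,0,8.4],-1],[[-0.0008,-0.011,0],[0,0,8.4],-1],[[-0.0008,-0.011,0],[0,0,8.4],-1],[[-0.0008,-0.011,0],[0,0,8.4],-1],[[-0.0008,-0.011,0],[0,0,8.4],-1],[[-0.0008,-0.011,0],[0,0,8.4],-1],[[-0.0008,-0.011,0],[0,0,8.4],-1],[[-0.0008,-0.011,0],[0,0,8.4],-1],[[-0.0008,-0.011,0],[0,0,8.4],-1]]'
python3 -m crank '[[[-0.0008,-0.011,0],[0,0,8.3],-1],[[-0.0008,-0.011,0],[0,0,8.3],-1],[[-0.0008,-0.011,0],[0,0,8.3],-1],[[-0.0008,-0.011,0],[0,0,8.3],-1],[[-0.0008,-0.011,0],[0,0,8.3],-1],[[-0.0008,-0.011,0],[0,0,8.3],-1],[[-0.0008,-0.011,0],[0,0,8.3],-1],[[-0.0008,-0.011,0],[0,0,8.3],-1],[[-0.0008,-0.011,0],[0,0,8.3],-1],[[-0.0008,-0.011,0],[0,0,8.3],-1],[[-0.0008,-0.011,0],[0,0,8.2],-1],[[0,0,0],[0,0,0],-1]]'
python3 - <<'E'
from h import *
p,d,m=snap('wrist','w5'); o=ctrl.get_obs(); print(o['tool_pos'],o['orientation'],o['joint_pos'])
u,v=proj(m,[.587,-.053,.05]); print(u,v)
u=int(u);v=int(v);print(u-30,v-30)
a=cv2.resize(p[v-30:v+30,u-30:u+30],(540,540),interpolation=2)
cv2.imwrite('pics/c6.png',cv2.convertScaleAbs(a,alpha=1.2))
# washer ellipse in both pictures
for tag,z in (('w2',.044),('w5',.044)):
    p,d,m=load(tag); u,v=proj(m,[.587,-.053,.05]).astype(int)
    c=p[v-30:v+30,u-30:u+30]; mask=(c.min(2)>110).astype(np.uint8)
    n,l,st,ce=cv2.connectedComponentsWithStats(mask); i=l[30,30] or l[32,34]; b=(l==i).astype(np.uint8)
    cs,_=cv2.findContours(b,0,1); h=cv2.convexHull(max(cs,key=cv2.contourArea)); e=cv2.fitEllipse(h)
    print(tag,e, at(m,u-30+e[0][0],v-30+e[0][1],z))
E
```

```text
clock: 6.85
tool_pos: [0.5676, 0.0465, 0.2524]
orientation: [179.8, 0.0, -53.8]
force: [0.2, -0.5, -2.2]
opening: 0.0315
gripper_force: 30.0
clock: 8.05
tool_pos: [0.5587, -0.0749, 0.2525]
orientation: [-179.9, 0.1, 37.1]
force: [0.1, -0.0, -1.0]
opening: 0.0321
gripper_force: 30.0
[ 0.55886856 -0.0743253   0.25264507] [-1.79937171e+02  1.15599440e-01  3.68316878e+01] [ 1.23065602e+01  8.54703436e+00 -9.13393645e+00 -9.62419191e-03
 -7.24502793e+01  1.14527977e+02]
284.6919043744629 151.01756158237833
254 121
w2 ((30.063495635986328, 29.86468505859375), (23.34010124206543, 23.695138931274414), 73.8280029296875) [ 0.58762347 -0.05271647  0.044     ]
w5 ((30.959871292114258, 28.370630264282227), (22.383665084838867, 22.51563835144043), 126.64738464355469) [ 0.58812541 -0.05252114  0.044     ]
```

View pics/c6.png

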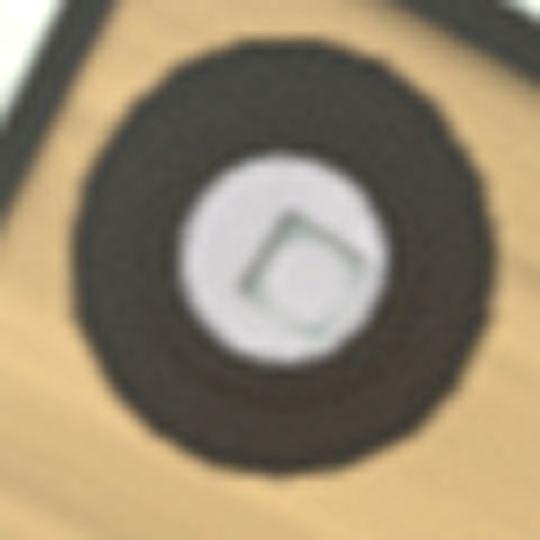

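c6: washer centre about (284,258), head corners about (292,220), (364,264), (318,330), (245,288).

```bash
python3 - <<'E'
from h import *
p,d,m=load('w5')
f=lambda u,v,z=.052: at(m,254+u/9-.44,121+v/9-.44,z)
q=[(292,220),(364,264),(318,330),(245,288)]
c=[f(*x) for x in q]; h=np.mean(c,0)
for i in range(4):
    e=c[(i+1)%4]-c[i]; print(np.linalg.norm(e).round(4),(np.degrees(np.arctan2(e[1],e[0]))%90).round(1))
s=np.array([.5881,-.0525]); dl=h[:2]-s; print(h,dl,np.degrees(np.arctan2(np.hypot(*dl),.036)),np.degrees(np.arctan2(dl[1],dl[0])))
print('depths',[dep(m,d,254+u/9,121+v/9).round(4).tolist() for u,v in [(304,276),(215,258),(100,258)]])
E
```

```text
0.0107 6.1
0.0102 2.3
0.0108 7.4
0.0105 2.1
[ 0.5889392  -0.05547984  0.052     ] [ 0.0008392  -0.00297984] 4.9149622255259455 -74.27149153481747
depths [[0.5888, -0.0561, 0.0521], [0.5829, -0.0461, 0.0449], [0.5748, -0.034, 0.0519]]
```

```bash
python3 - <<'E'
from h import *
from scipy.optimize import least_squares
p,d,m=load('w4'); k=66/400
c0=np.array([.5774,.179])
pr=lambda w:((proj(m,w)-[252,185]+.4)/k)
r=.016/np.cos(np.pi/6)
for z in (.2314,.2964):
  for K in range(6):
    a=np.radians(25+60*K); s=pr([c0[0]+r*np.cos(a),c0[1]+r*np.sin(a),z])
    if s[1]<420: print('hex',z,K,s.round())
for z in (.192,.195,.2,.21):
    a=np.radians(85+45+90); 
    for j in range(4):
        a=np.radians(85-45+90*j); s=pr([c0[0]+.0125*np.cos(a),c0[1]+.0125*np.sin(a),z])
        if s[1]<250: print('nose',z,j,s.round())
E
```

```text
hex 0.2314 1 [350. 399.]
hex 0.2314 2 [353. 243.]
hex 0.2314 3 [206. 162.]
hex 0.2314 4 [ 58. 243.]
hex 0.2314 5 [ 62. 399.]
hex 0.2964 3 [209. 417.]
nose 0.192 1 [299. 184.]
nose 0.192 2 [180. 117.]
nose 0.192 3 [112. 231.]
nose 0.195 1 [300. 191.]
nose 0.195 2 [179. 124.]
nose 0.195 3 [111. 239.]
nose 0.2 1 [302. 203.]
nose 0.2 2 [179. 135.]
nose 0.21 1 [306. 230.]
nose 0.21 2 [178. 159.]
```

The driver hangs straight in the grip, within about 1 mm of the TCP axis. The screw leans about 5.1° toward -73°. I approach tilted along the screw, with the nose 20 mm off the washer.

```bash
python3 -m crank '[[[0.0106,0.0046,-0.03],[2.5,0.75,-0.5],-1],[[0.011,0.004,-0.04],[2.37,0.74,-0.5],-1],[[0.01,0.004,-0.04],[0,0,0],-1],[[0,0,-0.0172],[0,0,0],-1],[[0,0,0],[0,0,0],-1],[[0,0,0],[0,0,0],-1],[[0,0,0],[0,0,0],-1],[[0,0,0],[0,0,0],-1]]'
python3 - <<'E'
from h import *
from scipy.spatial.transform import Rotation as Ro
o=ctrl.get_obs(); print(o['tool_pos'],o['force'],o['moment'])
R=Ro.from_euler('xyz',o['orientation'],degrees=True).as_matrix(); a=-R[:,2]; T=o['tool_pos']; print(a, T-.0618*a)
P=np.array([.5878,-.0526,.016]); b=np.array([.026,-.085,.996]); print('miss',(T-P)-((T-P)@b)*b,'h',(T-P)@b-.0898)
p,d,m=snap('wrist','w6')
u,v=proj(m,[.5878,-.0526,.05]); print(u,v)
E
```

```text
clock: 8.9
tool_pos: [0.592, -0.061, 0.1284]
orientation: [-175.3, -1.8, 35.9]
force: [0.1, -0.6, -1.3]
opening: 0.032
gripper_force: 30.0
[ 0.59195333 -0.06104843  0.12842021] [ 0.08091977 -0.5627099  -1.25980075] [-0.47900768 -0.00355764 -0.03322371]
[ 0.02242458 -0.08531359  0.99610177] [ 0.5905675  -0.05577605  0.06686112]
miss [1.22062247e-03 1.13928848e-03 7.47645147e-05] h 0.022996630794319933
281.1124837654076 214.02385069131796
```

```bash
python3 -m crank '[[[-0.0012,-0.0011,0],[0,0,0],-1],[[0,0.0004,-0.005],[0,0,0],-1],[[-0.0002,0.0004,-0.005],[0,0,0],-1],[[-0.0001,0.0002,-0.002],[0,0,0],-1],[[0,0,0],[0,0,0],-1],[[0,0,0],[0,0,0],-1]]'
python3 -m crank '[[[0,0.0001,-0.001],[0,0,0],-1],[[0,0.0001,-0.001],[0,0,0],-1],[[0,0.0001,-0.001],[0,0,0],-1],[[0,0,0],[0,0,0],-1]]'
```

```text
clock: 9.55
tool_pos: [0.5896, -0.0614, 0.1145]
orientation: [-175.2, -1.7, 35.9]
force: [0.2, -0.3, -1.1]
opening: 0.0314
gripper_force: 30.0
clock: 9.95
tool_pos: [0.5895, -0.061, 0.1115]
orientation: [-175.2, -1.7, 35.9]
force: [-0.4, -0.4, -1.1]
opening: 0.0315
gripper_force: 30.0
```

```bash
python3 -m crank '[[[0,0.0001,-0.001],[0,0,0],-1],[[0,0.0001,-0.001],[0,0,0],-1],[[0,0,0],[0,0,0],-1]]'
python3 -m crank '[[[0,0.0001,-0.001],[0,0,0],-1],[[0,0.0001,-0.001],[0,0,0],-1],[[0,0,0],[0,0,0],-1]]'
```

```text
clock: 10.25
tool_pos: [0.5897, -0.0608, 0.1096]
orientation: [-175.2, -1.7, 35.9]
force: [-0.5, 0.8, -2.1]
opening: 0.0318
gripper_force: 30.0
clock: 10.55
tool_pos: [0.5897, -0.0606, 0.1075]
orientation: [-175.2, -1.7, 35.9]
force: [0.3, 0.4, -1.5]
opening: 0.0312
gripper_force: 30.0
```

The head is in the socket (nose about 2 mm off the washer, no axial force). I swing upright about the pivot, without turning.

```bash
python3 -m crank '[[[-0.0004,0.0016,0.0001],[-1,-0.26,0],-1],[[-0.0004,0.0016,0.0001],[-1,-0.26,0],-1],[[-0.0004,0.0016,0.0001],[-1,-0.26,0],-1],[[0,0,0],[0,0,0],-1]]'
python3 -m crank '[[[-0.0004,0.0016,0],[-1,-0.26,0],-1],[[-0.0004,0.0016,0],[-0.89,-0.24,0],-1],[[-0.0001,0.0006,0],[0,0,0],-1],[[0,0,0],[0,0,0],-1],[[0,0,0],[0,0,0],-1]]'
python3 - <<'E'
from h import *
o=ctrl.get_obs(); print(o['tool_pos'],o['orientation'],o['force'],o['moment'])
E
```

```text
clock: 10.95
tool_pos: [0.5884, -0.0554, 0.1081]
orientation: [-178.2, -0.6, 36.1]
force: [2.3, -1.7, -2.4]
opening: 0.0319
gripper_force: 30.0
clock: 11.45
tool_pos: [0.5877, -0.0519, 0.1082]
orientation: [-179.9, 0.1, 36.0]
force: [2.5, -0.7, -0.3]
opening: 0.0319
gripper_force: 30.0
[ 0.58768982 -0.0519002   0.10817225] [-1.79903386e+02  1.08576118e-01  3.60063926e+01] [ 2.50252558 -0.69160476 -0.28666062] [-0.76302984 -0.54050472  0.01612655]
```

Lateral force of about 2.6 N shows that the screw followed. I centre the play, lower the nose to about 1.2 mm off the washer, and then start turning clockwise.

```bash
python3 -m crank '[[[0.0003,-0.0004,-0.0012],[0,0,0],-1],[[0,0,0],[0,0,0],-1],[[0,0,0],[0,0,0],-1]]'
python3 -c "
from h import *
o=ctrl.get_obs(); print(o['tool_pos'],o['force'],o['moment'])"
python3 -m crank '[[[0,0,0],[0,0,-6],-1],[[0,0,0],[0,0,-6],-1],[[0,0,0],[0,0,-6],-1],[[0,0,0],[0,0,-6],-1],[[0,0,0],[0,0,-6],-1],[[0,0,0],[0,0,0],-1]]'
python3 -c "
from h import *
o=ctrl.get_obs(); print(o['tool_pos'],o['orientation'],o['force'],o['moment'])"
```

```text
clock: 11.75
tool_pos: [0.5877, -0.0523, 0.1065]
orientation: [-179.9, 0.1, 36.0]
force: [2.7, -0.4, -1.8]
opening: 0.0318
gripper_force: 30.0
[ 0.58769163 -0.05230349  0.10649003] [ 2.65154497 -0.36914452 -1.84141672] [-0.0653747  -0.46423455  0.06017565]
clock: 12.35
tool_pos: [0.5878, -0.0527, 0.1065]
orientation: [-179.9, 0.2, 5.9]
force: [2.0, -2.1, -3.5]
opening: 0.0318
gripper_force: 30.0
[ 0.58780329 -0.05265691  0.10650619] [-1.79917021e+02  1.53869054e-01  5.91447041e+00] [ 1.99617818 -2.11376065 -3.54863977] [-0.93331638 -0.82424412  0.0927438 ]
```

Torque is about 0.09 N m, and the lateral force rotates with the tool. So the socket sits about 1 mm off the TCP axis, toward 136° + yaw. I correct the TCP before turning further.

```bash
python3 -m crank '[[[0.0005,-0.0003,0],[0,0,0],-1],[[0,0,0],[0,0,0],-1],[[0,0,0],[0,0,0],-1]]'
python3 -c "
from h import *
o=ctrl.get_obs(); print(o['tool_pos'],o['force'],o['moment'])"
python3 -m crank '[[[0.0005,-0.0003,0],[0,0,0],-1],[[0,0,0],[0,0,0],-1],[[0,0,0],[0,0,0],-1]]'
python3 -c "
from h import *
o=ctrl.get_obs(); print(o['tool_pos'],o['force'],o['moment'])"
```

```text
clock: 12.65
tool_pos: [0.588, -0.0527, 0.1065]
orientation: [-179.9, 0.2, 6.1]
force: [1.2, -1.0, -4.2]
opening: 0.0318
gripper_force: 30.0
[ 0.58804901 -0.05274409  0.10654447] [ 1.15623837 -1.03984726 -4.24388751] [-0.55533963 -0.43386266  0.06579601]
clock: 12.95
tool_pos: [0.5884, -0.0529, 0.1065]
orientation: [-179.9, 0.2, 6.0]
force: [-0.8, 1.4, -4.7]
opening: 0.0319
gripper_force: 30.0
[ 0.5884159  -0.05290772  0.1065447 ] [-0.82742607  1.35604104 -4.69588285] [0.12446957 0.16568156 0.07184743]
```

```bash
python3 -m crank '[[[-0.0001,0,-0.0001],[0,0,-6],-1],[[-0.0001,-0.0001,0],[0,0,-6],-1],[[0,0,-0.0001],[0,0,-6],-1],[[-0.0001,-0.0001,0],[0,0,-6],-1],[[0,0,-0.0001],[0,0,-6],-1],[[0,0,0],[0,0,0],-1]]'
python3 -c "
from h import *
o=ctrl.get_obs(); print(o['tool_pos'],o['orientation'],o['force'],o['moment'])"
python3 -m crank '[[[-0.0001,0,-0.0001],[0,0,-6],-1],[[-0.0001,-0.0001,0],[0,0,-6],-1],[[-0.0001,0,-0.0001],[0,0,-6],-1],[[-0.0001,0,0],[0,0,0],-1]]'
python3 -c "
from h import *
o=ctrl.get_obs(); print(o['tool_pos'],o['orientation'],o['force'],o['moment'])"
```

```text
clock: 13.55
tool_pos: [0.5881, -0.0532, 0.1062]
orientation: [-179.9, 0.2, -24.1]
force: [-0.3, -0.2, -3.9]
opening: 0.0322
gripper_force: 30.0
[ 0.58813048 -0.05321014  0.10624131] [-1.79921705e+02  1.78042050e-01 -2.40798952e+01] [-0.3298074  -0.24074919 -3.9091937 ] [-0.03532614  0.22094944  0.05884419]
clock: 13.95
tool_pos: [0.5878, -0.0533, 0.1061]
orientation: [-179.9, 0.2, -41.9]
force: [-1.0, 1.1, -3.9]
opening: 0.0317
gripper_force: 30.0
[ 0.58784786 -0.05332875  0.10608121] [-1.79923123e+02  1.61799142e-01 -4.19223127e+01] [-1.0460789   1.14971034 -3.91348686] [-0.01265161  0.1549778   0.03171997]
```

```bash
cat > r.sh <<'E'
python3 -c "
from h import *
o=ctrl.get_obs(); print('YAW',o['orientation'][2].round(2),'M',o['moment'].round(3),'J',o['tau'].round(2)[5],o['force'].round(1),o['tool_pos'].round(4))"
E
for i in 1; do python3 -m crank '[[[-0.0001,0,-0.0001],[0,0,-5],-1],[[0,0,0],[0,0,-5],-1]]' >/dev/null; sh r.sh
python3 -m crank '[[[-0.0001,0,-0.0001],[0,0,-5],-1],[[0,0,0],[0,0,-5],-1]]' >/dev/null; sh r.sh
python3 -m crank '[[[-0.0001,0,-0.0001],[0,0,-5],-1]]' >/dev/null; sh r.sh
python3 -m crank '[[[-0.0001,0,0],[0,0,-3],-1]]' >/dev/null; sh r.sh; done
```

```text
YAW -51.86 M [-0.027  0.173  0.081] J 1.41 [ 0.6 -0.4 -4.7] [ 0.5877 -0.0534  0.106 ]
YAW -61.87 M [-0.132  0.252  0.132] J 1.31 [-0.6  0.6 -3.9] [ 0.5876 -0.0534  0.1059]
YAW -66.87 M [-0.066  0.289  0.101] J 1.31 [ 0.2 -0.1 -3.4] [ 0.5876 -0.0534  0.1059]
YAW -69.86 M [-0.104  0.127  0.101] J 0.29 [-0.2 -0.4 -3.3] [ 0.5875 -0.0534  0.1059]
```

```bash
python3 -m crank '[[[-0.0001,0,0],[0,0,-4],-1]]' >/dev/null; sh r.sh
python3 -m crank '[[[0,0,-0.0001],[0,0,-4],-1]]' >/dev/null; sh r.sh
python3 -m crank '[[[0,0.0001,0],[0,0,-4],-1]]' >/dev/null; sh r.sh
```

```text
YAW -73.8 M [-0.047  0.044  0.121] J 1.2 [-0.3 -0.9 -3.7] [ 0.5874 -0.0534  0.1058]
YAW -77.82 M [-0.023  0.439  0.153] J 1.0 [-1.1 -0.3 -2.4] [ 0.5874 -0.0534  0.1058]
YAW -81.81 M [-0.055  0.34   0.356] J 0.83 [-0.9 -0.2 -3.7] [ 0.5874 -0.0533  0.1058]
```

```bash
python3 -m crank '[[[-0.0001,0,0],[0,0,-4],-1]]' >/dev/null; sh r.sh
python3 -m crank '[[[0,0,-0.0001],[0,0,-4],-1]]' >/dev/null; sh r.sh
```

```text
YAW -85.8 M [-0.07   0.317  0.424] J 0.72 [-1.4  0.4 -3.6] [ 0.5873 -0.0533  0.1059]
YAW -89.79 M [0.022 0.472 0.519] J 0.65 [-0.9  0.  -3. ] [ 0.5873 -0.0533  0.1058]
```

The torque has risen well past double, so the screw is home. I stop here and relieve the wind-up by backing off within the driver's play.

```bash
python3 -m crank '[[[0,0,0],[0,0,5],-1]]' >/dev/null; sh r.sh
python3 -m crank '[[[0,0,0],[0,0,4],-1]]' >/dev/null; sh r.sh
python3 -m crank '[[[0,0,0],[0,0,0],-1]]' >/dev/null; sh r.sh
```

```text
YAW -84.78 M [-0.161  0.373  0.19 ] J -3.63 [-0.  -1.  -1.5] [ 0.5873 -0.0533  0.1059]
YAW -80.48 M [-0.008  0.294  0.033] J -1.22 [-0.8 -0.1 -1.8] [ 0.5873 -0.0533  0.1059]
YAW -80.66 M [-0.091  0.411  0.098] J 0.88 [-1.  -0.5 -2. ] [ 0.5874 -0.0533  0.1059]
```

```bash
python3 -m crank '[[[0,0,0],[0,0,3],-1],[[0,0,0.002],[0,0,0],-1],[[0,0,0.004],[0,0,0],-1],[[0,0,0.006],[0,0,0],-1],[[0,0,0.02],[0,0,0],-1],[[0,0,0.04],[0,0,0],-1],[[0,0,0.04],[0,0,0],-1],[[0,0,0.03],[0,0,0],-1],[[0,0,0],[0,0,0],-1]]'; sh r.sh
python3 -m crank '[[[0,0.019,0],[0,0,-7],-1],[[0,0.019,0],[0,0,-7],-1],[[0,0.01,0],[0,0,-7],-1],[[0,0,0],[0,0,-7],-1],[[0,0,0],[0,0,0],-1],[[0,0,0],[0,0,0],-1]]'
python3 - <<'E'
from h import *
p,d,m=snap('wrist','w7'); o=ctrl.get_obs(); print(o['tool_pos'],o['orientation'],o['joint_pos'])
print(proj(m,[.5878,-.0526,.047]),(-m['R'].T@m['t']))
E
```

```text
clock: 16.25
tool_pos: [0.5903, -0.0534, 0.2546]
orientation: [-179.3, 0.0, -78.0]
force: [0.1, 0.3, -1.2]
opening: 0.0314
gripper_force: 30.0
YAW -77.99 M [0.026 0.051 0.006] J 0.01 [ 0.1  0.3 -1.2] [ 0.5903 -0.0534  0.2546]
clock: 16.85
tool_pos: [0.5874, -0.0053, 0.248]
orientation: [-179.9, 0.1, -105.8]
force: [-0.1, 0.2, -1.5]
opening: 0.0317
gripper_force: 30.0
[ 0.58745571 -0.00543506  0.24791488] [-1.79898837e+02  1.41954213e-01 -1.05826903e+02] [ 1.84816870e+01  1.08104565e+01 -6.94375893e+00 -6.33056052e-02
 -7.20822200e+01 -3.42893250e+01]
[274.13554445 142.55372679] [ 0.56497988 -0.0847921   0.4273528 ]
```

```bash
python3 - <<'E'
from h import *
p,d,m=load('w7'); print(244,112)
a=cv2.resize(p[112:172,244:304],(540,540),interpolation=2)
cv2.imwrite('pics/c7.png',cv2.convertScaleAbs(a,alpha=1.2))
f=lambda u,v:at(m,244+u/9-.44,112+v/9-.44,.044)
print(((proj(m,[.5878,-.0526,.044])-[244,112]+.44)*9), ((proj(m,[.5878,-.0526,.0505])-[244,112]+.44)*9))
E
```

```text
244 112
[275.96959828 276.61302327] [274.24318032 281.70794165]
```

View pics/c7.png

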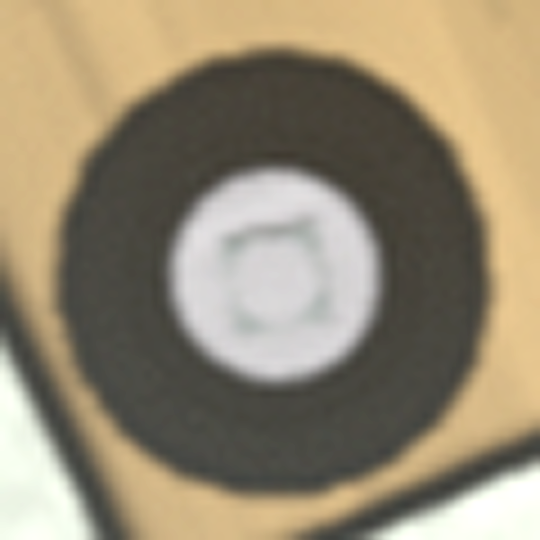

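c7: the washer is centred at (276,275) and the square head at about (276,278), upright and centred. Back to the bore at the original grasp pose.

```bash
python3 -m crank '[[[-0.0013,0.026,0],[0,0,-7],-1],[[-0.0013,0.026,0],[0,0,-7],-1],[[-0.0013,0.026,0],[0,0,-7],-1],[[-0.0013,0.026,0],[0,0,-7],-1],[[-0.0013,0.026,0],[0,0,-7],-1],[[-0.0013,0.026,0],[0,0,-7],-1],[[-0.0017,0.0285,0],[0,0,-7.2],-1],[[0,0,0],[0,0,0],-1],[[0,0,0],[0,0,0],-1],[[0,0,0],[0,0,0],-1]]'; sh r.sh
```

```text
clock: 17.9
tool_pos: [0.578, 0.1786, 0.2478]
orientation: [-179.9, 0.1, -155.1]
force: [1.1, 0.2, -0.7]
opening: 0.0319
gripper_force: 30.0
YAW -155.09 M [ 0.043  0.031 -0.015] J 0.01 [ 1.1  0.2 -0.7] [0.578  0.1786 0.2478]
```

```bash
python3 -m crank '[[[0,0.0005,-0.04],[0,0,0],-1],[[0,0,-0.045],[0,0,0],-1],[[0,0,-0.035],[0,0,0],-1],[[0,0,-0.02],[0,0,0],-1],[[0,0,0],[0,0,0],-1],[[0,0,-0.004],[0,0,0],-1],[[0,0,-0.004],[0,0,0],-1],[[0,0,0],[0,0,0],-1]]'; sh r.sh
```

```text
clock: 18.7
tool_pos: [0.5784, 0.1799, 0.1006]
orientation: [-179.9, 0.2, -155.2]
force: [0.0, -0.5, -1.3]
opening: 0.0317
gripper_force: 30.0
YAW -155.2 M [0.038 0.054 0.044] J 0.01 [ 0.  -0.5 -1.3] [0.5784 0.1799 0.1006]
```

Nose is at 0.039, entering the bore with no contact. I continue down to TCP z ≈ 0.0745.

```bash
python3 -m crank '[[[-0.0003,-0.0004,-0.004],[0,0,0],-1],[[0,0,-0.005],[0,0,0],-1],[[0,0,-0.006],[0,0,0],-1],[[0,0,-0.005],[0,0,0],-1],[[0,0,-0.004],[0,0,0],-1],[[0,0,0],[0,0,0],-1],[[0,0,0],[0,0,0],-1]]'; sh r.sh
```

```text
clock: 19.4
tool_pos: [0.5777, 0.1793, 0.0756]
orientation: [-179.9, 0.1, -155.2]
force: [0.4, 0.1, -2.3]
opening: 0.0321
gripper_force: 30.0
YAW -155.19 M [ 0.02   0.063 -0.001] J 0.0 [ 0.4  0.1 -2.3] [0.5777 0.1793 0.0756]
```

```bash
python3 -m crank '[[[0,0,-0.001],[0,0,0],-1],[[0,0,-0.0005],[0,0,0],-1],[[0,0,0],[0,0,0],-1],[[0,0,0],[0,0,0],-0.1],[[0,0,0],[0,0,0],0.2],[[0,0,0],[0,0,0],0.6],[[0,0,0],[0,0,0],1],[[0,0,0],[0,0,0],1],[[0,0,0],[0,0,0],1],[[0,0,0],[0,0,0],1]]'; sh r.sh
```

```text
clock: 20.4
tool_pos: [0.5777, 0.1793, 0.0743]
orientation: [-179.9, 0.1, -155.2]
force: [-0.8, -0.5, -0.0]
opening: 0.0815
gripper_force: 0.0
YAW -155.19 M [-0.015 -0.013  0.026] J 0.0 [-0.8 -0.5 -0. ] [0.5777 0.1793 0.0743]
```

```bash
python3 -m crank '[[[0,0,0.01],[0,0,0],1],[[0,0,0.03],[0,0,0],1],[[0,0,0.04],[0,0,0],1],[[0,0,0.04],[0,0,0],1],[[0,0,0.04],[0,0,0],1],[[0,0,0.04],[0,0,0],1],[[0,0,0],[0,0,0],1],[[0,0,0],[0,0,0],1],[[0,0,0],[0,0,0],1],[[0,0,0],[0,0,0],1],[[0,0,0],[0,0,0],1],[[0,0,0],[0,0,0],1]]'; sh r.sh
python3 - <<'E'
from h import *
p,d,m=snap('scene','s8'); q,e,n=load('scene0')
df=cv2.absdiff(p,q).max(2); 
for X in ([.577,.179,.117],[.577,.179,.06]):
    u,v=proj(m,X).astype(int); print(u,v,p[v,u],q[v,u],df[v-15:v+15,u-15:u+15].mean())
df[:120]=0; n_,l,st,ce=cv2.connectedComponentsWithStats((df>40).astype(np.uint8)); print([s.tolist() for s in st[1:] if s[4]>20])
c,_,mm=snap('wrist','w8'); dd=_
for du in (0,):
    u,v=proj(mm,[.577,.179,.117]); print(u,v,[dep(mm,dd,u+a,v+b).round(4).tolist() for a,b in ((0,0),(-8,0),(8,0),(0,-8),(0,8))])
E
```

```text
clock: 21.6
tool_pos: [0.5776, 0.1792, 0.2736]
orientation: [-179.9, 0.1, -155.2]
force: [-0.3, -0.3, 0.4]
opening: 0.0873
gripper_force: 0.0
YAW -155.2 M [0.04  0.056 0.002] J 0.0 [-0.3 -0.3  0.4] [0.5776 0.1792 0.2736]
338 228 [20 21 18] [15 11 13] 13.443333333333333
336 239 [1 3 2] [2 4 1] 11.523333333333333
[[299, 120, 119, 76, 5188]]
285.59822018418924 189.67608314544464 [[0.5764, 0.1787, 0.1195], [0.58, 0.1711, 0.1195], [0.5729, 0.1863, 0.1197], [0.5686, 0.1751, 0.12], [0.5847, 0.1826, 0.1178]]
```

The driver stands upright in its bore (top flat at 0.119–0.120). The only change in the scene picture is the arm.

```bash
python3 -c "
from plant import close_job
print(close_job())"
```

```text
the job is handed in; nothing more can be done
None
```

The screw is upright, turned home and centred on its washer, the driver is back upright in its bore, and the tea things show no change; the two doubts are that torque peaked near 0.5 N m by the wrist sensor (above the 0.3 N m wrench figure, though by turn angle I put it about 0.24 rad past the stop, short of 0.4) before I backed off, and that the first 30° were turned with the screw still leaning an estimated 1°.

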